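# Clear the finished panel: put the tools back in their rests

### The arm

A 7-joint arm with a two-finger parallel gripper is mounted at the origin on the work surface; the furniture and walls round the work are solid. World frame = base frame: x ahead of the robot, y to its left, z up, the work surface at z = 0. Lengths are in m, angles in rad, forces in N, time in s.
With the tool pointing down it reaches from about 0.4 to 0.875 m from the base axis. Payload 19.3 kg.
Tool frame: the origin (TCP) lies midway between the tips of the shut fingers; the grasp point (between the pads) lies 19 mm behind it; z points along the fingers, y is the direction in which the jaws open and shut (so a half turn about z gives the same grasp; the last joint's range is limited). The gripper opens to 85 mm and grips with 20 to 120 N. Pads are 22 mm wide; open, the fingers measure 114 mm over their backs; the gripper's body (76 mm by 85 mm) begins 54 mm behind the grasp point. The pads swing forward as they close: fully open they stand 13 mm farther back than shut.
Start: joints at [1.28, 0.521, -0.036, 1.599, 0.021, 1.021, -0.113], TCP at [0.137, -0.61, 0.231] pointing down, gripper open.
Joint ranges: [-2.91, 2.91], [-0.3, 2.13], [-1.5, 1.42], [0.17, 2.43], [-1.26, 4.41], [0.16, 1.93], [-2.52, 2.52]. Speed limits (rad/s): [1.89, 1.89, 2.39, 2.39, 3.01, 3.01, 3.01].

### API

Orientations are given as [roll, pitch, yaw] about the fixed x, y, z axes, in that order (R = Rz(yaw) Ry(pitch) Rx(roll)).
In Python, from workcell import bot, eyes gives the robot as it stands. The module is installed in compiled form; this text tells all that it offers.
- The arm moves only by the shell command python3 -m jog 'ROWS' [FORCE]. ROWS is JSON, a list of rows, each an object with "delta_pos": the shift along the world's x, y, z in mm, a list of three; "spin": the turn about the world's z in rad; "claw": the closure, from 0 (fully open) to 1 (shut). In form: [{"delta_pos": [tx, ty, tz], "spin": spin, "claw": claw}, ...]. A call has 1 to 8 rows; each row is the pose to reach, as a shift and turn from the pose measured when the call began; what a row does not reach only later rows make up. A row lasts 1/10 s, in which the tool goes at most 50 mm and 8.59 degrees, less where a joint would pass 70% of its speed; a pose out of reach is approached as far as the arm can. A call with a gripper value outside its range is refused whole. The fingers move at their own pace and stop on an object; FORCE is the grip in N (left out, the last holds). Time passes only in rows, so rows that repeat a pose let the fingers close. It gives the time, the measured TCP pose, the force and the opening at its end, in the units of the state.
- bot.observe(): the state, without advancing time (a new reading comes with each control period).
- eyes.grab_frame(name): name is "scene" or "side" or "wrist"; returns the picture (420x560x3 uint8, blue, green, red); there is no depth.
- eyes.camera_params(name): a dict with "fx", "fy", "cx", "cy" (pixels), "origin" and "attitude" of the camera in the world. Camera axes: x right, y up, looking along -z (the intrinsics and any distortion apply to the point x, -y, -z); pixel columns grow to the right and rows downward; lengths in m; the calibration is good to about 2 mm. A picture is of the moment at which its call begins: read the wrist's pose just before it. camera_params takes no time and is no camera call; for the wrist camera it gives the pose at the moment of the call.
- bot.job_done(): hands the job in, once; it reports no verdict.
The state is a dict: "clock": time; "qpos": joint angles; "qd": joint speeds; "joint_efforts": joint torques, N m; "position": TCP position; "tool_rot": TCP orientation; "force": force on the tool from outside, world axes, zero at the start; "moment": the same for the moment, N m; "grip_width": finger opening in m.
Only numpy, scipy, OpenCV 4.12 (cv2) and the standard library are available. Lean on these libraries where they do the work, as an engineer would, in place of code of your own. Each camera call takes 0.05 s, during which the arm holds its last target. There are 200 camera calls.

### The job

The stained-glass panel is finished and has to be lifted: clear the burnisher, the rubbing stone, the loupe and the rosin puck off it and put each into the wooden rest that fits it in the row beside the straight-edge, flat on the bottom of its pocket or ring, with the loupe upright. Leave the tin of pins and the wooden fid where they are.

Things in the scene. Friction and masses are not known exactly. Their poses are not given: they have to be found in the camera images.
- burnisher: Burnisher: stubby black rubber-gripped tool, 25 wide (x), 79 long (y), 23 high, 90 g, lying on the stained-glass panel, whose flat top is 7 above the bench. Origin: centre of its underside. Either way round is the same.
- stone: Rubbing stone: light grey bar with rounded ends and edges, 27 wide (x), 65 long (y), 13 high, 60 g, lying on the stained-glass panel, whose flat top is 7 above the bench. Origin: centre of its underside. Either way round is the same.
- loupe: Loupe: round black eyeglass barrel, diameter 38, 34 high, 90 g, upright, standing on the stained-glass panel, whose flat top is 7 above the bench. Origin: centre of its underside, z up.
- rosin: Rosin puck: flat round amber cake, diameter 51, 26 high, 60 g, lying on the stained-glass panel, whose flat top is 7 above the bench. Origin: centre of its underside, z up.
- rest_burnisher: Rest for the burnisher: wooden block 70 (x) by 97 (y) by 26 high, one of four in a row on the bench, left of the timber straight-edge (any order, about 80 apart). Fixed. Origin: centre of its underside. Dark-lined pocket 33 wide (x), 87 long (y), the longer of the two, centred. Floor 8 above the underside; a finger trough as deep, 44 wide (|y| < 22), crosses the block.
- rest_stone: Rest for the rubbing stone: wooden block 70 (x) by 97 (y) by 26 high, one of four in a row on the bench, left of the timber straight-edge (any order, about 80 apart). Fixed. Origin: centre of its underside. Dark-lined pocket 35 wide (x), 73 long (y), the shorter of the two, centred. Floor 8 above the underside; a finger trough as deep, 44 wide (|y| < 22), crosses the block.
- rest_loupe: Rest for the loupe: wooden block 70 (x) by 97 (y) by 26 high, one of four in a row on the bench, left of the timber straight-edge (any order, about 80 apart). Fixed. Origin: centre of its underside. The smaller of two wooden rings: 46 inside, 55 outside, 10 high, glued at the centre of a floor 8 above the underside, on which the thing stands. Open beside the ring in x; walls beyond |y| = 36.
- rest_rosin: Rest for the rosin puck: wooden block 70 (x) by 97 (y) by 26 high, one of four in a row on the bench, left of the timber straight-edge (any order, about 80 apart). Fixed. Origin: centre of its underside. The larger of two wooden rings: 59 inside, 68 outside, 10 high, glued at the centre of a floor 8 above the underside, on which the thing stands. Open beside the ring in x; walls beyond |y| = 36.
- pin_tin: Bystander: open tin of pins, 65 across, 20 high, loose on the bench at the left. Origin: centre of its underside.
- fid: Bystander: wooden stick with a block-shaped head, 140 long, loose on the bench at the left. Origin: centre of its underside.

How it is judged:
At the end, for the whole second after the job is handed in: Each tool in its own rest: origins within 10 mm in plan, underside within 4 mm of the floor, level to 0.12 rad, burnisher and stone along the pocket to 0.2 rad, all at rest; pin tin and fid within 30 mm of their places, not tipped (horizontal distance between burnisher and rest_burnisher below 0.01 m and z of burnisher in the frame of rest_burnisher below 0.012 m and angle between each of burnisher, stone, loupe, rosin's own z axis and vertical below 0.12 rad and linear speed of each of burnisher, stone, loupe, rosin below 0.02 m/s and angle between the y axis of burnisher and the y axis of rest_burnisher, either way round below 0.2 rad and horizontal distance between stone and rest_stone below 0.01 m and z of stone in the frame of rest_stone below 0.012 m and angle between the y axis of stone and the y axis of rest_stone, either way round below 0.2 rad and horizontal distance between loupe and rest_loupe below 0.01 m and z of loupe in the frame of rest_loupe below 0.012 m and horizontal distance between rosin and rest_rosin below 0.01 m and z of rosin in the frame of rest_rosin below 0.012 m and distance of each of pin_tin, fid from where it was at the start of the episode below 0.03 m and angle between each of pin_tin, fid's own z axis and vertical below 0.3 rad); the robot touches nothing.
It fails at once if the tin of pins or the fid is pushed more than 30 mm or tipped (distance of any of pin_tin, fid from where it was at the start of the episode above 0.03 m or angle between any of pin_tin, fid's own z axis and vertical above 0.3 rad).
It also fails if it takes over 90 s, if anything falls off the work surface, if the arm or the gripper's body presses on something with over 40 N, if the wrist force passes 120 N, or if a joint passes its speed limit or range.

## Working session

There is one attempt and no reset: what is moved stays moved. The work goes in short steps, Python scripts to look and compute and a shell command to move; the robot and the scene stay as the last step left them, time stands still between calls to the robot, and variables do not carry over. Pictures are saved under pics/ and viewed, about 12 in all and at most 16, crops included, and the job is handed in when it is done.

```bash
mkdir -p pics
cat > h.py <<'E'
import numpy as np, cv2
from workcell import bot, eyes
def snap(n,f):
    p=eyes.camera_params(n); im=eyes.grab_frame(n); cv2.imwrite('pics/'+f,im); np.save('pics/'+f+'.npy',p,allow_pickle=True); return p,im
E
python3 - <<'E'
from h import *
for n in ['scene','side','wrist']:
    p,im=snap(n,n+'0.png'); print(n,p)
print(bot.observe())
E
```

```text
scene {'fx': 430.16731197122994, 'fy': 430.16731197122994, 'cx': 283.99568375455135, 'cy': 212.57067808024027, 'origin': array([1.26619129, 0.27414881, 0.54483531]), 'attitude': array([ 0.97357218, -0.00536382,  1.86039896])}
side {'fx': 422.3839276687032, 'fy': 422.3839276687032, 'cx': 281.044700287348, 'cy': 209.84613601927498, 'origin': array([ 1.15823169, -0.43553078,  0.47033459]), 'attitude': array([1.07700539, 0.02087249, 0.86004406])}
wrist {'fx': 329.9910340809498, 'fy': 329.9910340809498, 'cx': 275.987381792084, 'cy': 212.97955325282928, 'origin': array([ 0.20385643, -0.59546817,  0.37406108]), 'attitude': array([-2.77215760e-01,  4.59746131e-04, -1.34884544e+00])}
{'clock': 0.15, 'qpos': array([ 1.27980601,  0.52186371, -0.03631745,  1.59987771,  0.02118042,
        1.02111695, -0.1127936 ]), 'qd': array([ 0.00028861,  0.00093157, -0.00107916, -0.00313764, -0.00037113,
        0.00056587,  0.0006576 ]), 'joint_efforts': array([ 2.93964848e-03, -9.27395582e+01,  1.98126823e+00, -3.70057619e+01,
        1.80457311e-02,  6.36673518e-03,  3.78998482e-05]), 'position': array([ 0.13678783, -0.60957891,  0.23086617]), 'tool_rot': array([-3.14071239e+00,  4.85052154e-05,  2.20765532e-01]), 'force': array([-0.11662084, -0.4596701 , -0.64128314]), 'moment': array([0.00011227, 0.06562987, 0.00881337]), 'grip_width': 0.08524982720767207}
```

View pics/scene0.png

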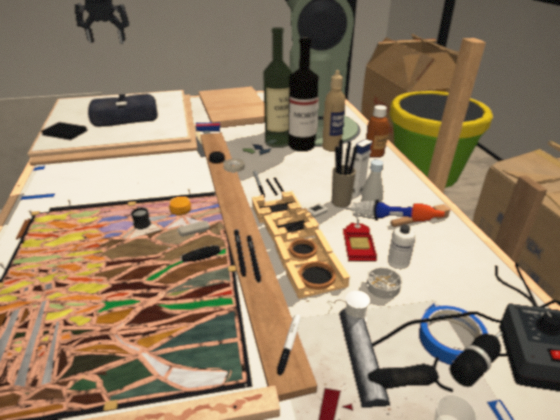

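View pics/side0.png

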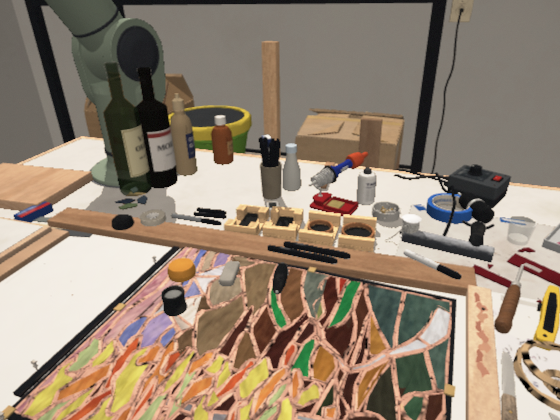

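```bash
cat >> h.py <<'E'
from scipy.spatial.transform import Rotation as R
def ray(p,uv):
    u,v=uv; d=np.array([(u-p['cx'])/p['fx'],-(v-p['cy'])/p['fy'],-1.])
    return np.array(p['origin']),R.from_euler('xyz',p['attitude']).apply(d)
def at(p,uv,z):
    o,d=ray(p,uv); return np.round(o+d*(z-o[2])/d[2],4)
def load(f): return np.load('pics/'+f+'.npy',allow_pickle=True).item()
E
python3 - <<'E'
from h import *
S=load('scene0.png');D=load('side0.png')
for n,a,b,z in [('loupe',(140,213),(174,292),.041),('rosin',(180,203),(181,265),.033),('stone',(195,228),(229,273),.02),('burn',(203,253),(280,278),.03),
 ('r1',(272,205),(245,215),.026),('r2',(290,227),(285,218),.026),('r3',(302,247),(320,225),.018),('r4',(318,275),(357,232),.018),('tin',(382,277),(386,208),.02)]:
    print(n,at(S,a,z),at(D,b,z))
a=cv2.imread('pics/scene0.png')[180:310,110:390];b=cv2.imread('pics/side0.png')[190:320,140:420]
cv2.imwrite('pics/c1.png',cv2.resize(np.vstack([a,b]),None,fx=2.3,fy=2.3,interpolation=cv2.INTER_CUBIC))
E
```

```text
loupe [ 0.6444 -0.2198  0.041 ] [ 0.6405 -0.2261  0.041 ]
rosin [ 0.575  -0.1657  0.033 ] [ 0.5718 -0.1769  0.033 ]
stone [ 0.6335 -0.1025  0.02  ] [ 0.6337 -0.1179  0.02  ]
burn [ 0.7128 -0.0456  0.03  ] [ 0.7154 -0.0688  0.03  ]
r1 [0.5136 0.0252 0.026 ] [0.4908 0.0231 0.026 ]
r2 [0.5809 0.0857 0.026 ] [0.5601 0.0783 0.026 ]
r3 [0.627  0.1233 0.018 ] [0.6223 0.1219 0.018 ]
r4 [0.6961 0.171  0.018 ] [0.6934 0.1571 0.018 ]
tin [0.6702 0.2816 0.02  ] [0.6719 0.2815 0.02  ]
```

View pics/c1.png

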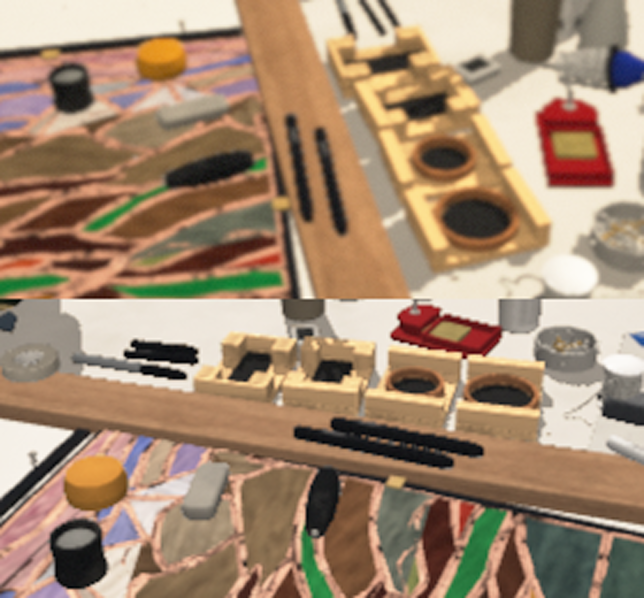

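Run:
```python
from h import *
S=load('scene0.png');D=load('side0.png')
for n,a,b in [('green',(279,141),(135,187)),('wine',(303,145),(162,182)),('glue',(334,145),(186,173)),('pencup',(343,202),(271,196)),('syringe',(375,195),(291,188)),('post',(450,185),(272,130)),('edge far',(300,385),(470,280))]:
    print(n,at(S,a,0),at(D,b,0))
```

```text
green [ 0.1383 -0.0744  0.    ] [ 0.1277 -0.0736  0.    ]
wine [0.1438 0.0009 0.    ] [ 0.148  -0.0056 -0.    ]
glue [0.1168 0.0877 0.    ] [0.1383 0.0735 0.    ]
pencup [0.4149 0.1676 0.    ] [0.4168 0.1565 0.    ]
syringe [0.3616 0.2357 0.    ] [0.4164 0.2242 0.    ]
post [0.2587 0.4095 0.    ] [ 0.004   0.5018 -0.    ]
edge far [0.9074 0.194  0.    ] [0.9159 0.2013 0.    ]
```

```bash
python3 -m jog '[{"delta_pos":[420,450,120],"spin":1.9,"claw":0},{"delta_pos":[420,450,120],"spin":1.9,"claw":0},{"delta_pos":[420,450,120],"spin":1.9,"claw":0},{"delta_pos":[420,450,120],"spin":1.9,"claw":0},{"delta_pos":[420,450,120],"spin":1.9,"claw":0},{"delta_pos":[420,450,120],"spin":1.9,"claw":0}]'
```

```text
clock: 0.75
position: [0.3387, -0.3928, 0.2889]
tool_rot: [-3.141, 0.001, 1.127]
force: [-0.3, -1.3, -1.1]
grip_width: 0.0852
```

```bash
python3 -m jog '[{"delta_pos":[260,360,60],"spin":1.05,"claw":0},{"delta_pos":[260,360,60],"spin":1.05,"claw":0},{"delta_pos":[260,360,60],"spin":1.05,"claw":0},{"delta_pos":[260,360,60],"spin":1.05,"claw":0},{"delta_pos":[260,360,60],"spin":1.05,"claw":0},{"delta_pos":[260,360,60],"spin":1.05,"claw":0},{"delta_pos":[260,360,60],"spin":1.05,"claw":0},{"delta_pos":[260,360,60],"spin":1.05,"claw":0}]' && python3 -m jog '[{"delta_pos":[30,30,0],"spin":0.05,"claw":0},{"delta_pos":[30,30,0],"spin":0.05,"claw":0},{"delta_pos":[30,30,0],"spin":0.05,"claw":0}]'
python3 - <<'E'
from h import *
p,im=snap('wrist','w1.png'); print(p['origin'],p['attitude']); print(bot.observe()['position'])
cv2.imwrite('pics/w1b.png',cv2.resize(im,None,fx=1.42,fy=1.42,interpolation=cv2.INTER_CUBIC))
E
```

```text
clock: 1.55
position: [0.5704, -0.0715, 0.3424]
tool_rot: [-3.141, 0.001, 2.182]
force: [-0.1, -1.2, 0.2]
grip_width: 0.0853
clock: 1.85
position: [0.6005, -0.0407, 0.3417]
tool_rot: [-3.14, -0.001, 2.234]
force: [0.2, -1.5, 0.5]
grip_width: 0.0856
[0.5573098  0.01304401 0.48503048] [-0.27703154  0.00135815  0.66402259]
[ 0.60009744 -0.04186912  0.34193984]
```

View pics/w1b.png

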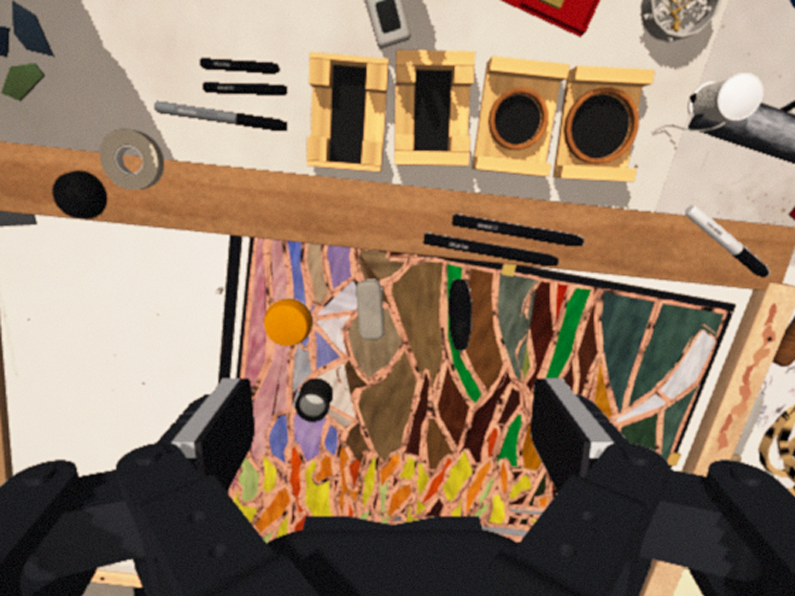

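```bash
python3 -m jog '[{"delta_pos":[-15,180,-60],"spin":0,"claw":0},{"delta_pos":[-15,180,-60],"spin":0,"claw":0},{"delta_pos":[-15,180,-60],"spin":0,"claw":0},{"delta_pos":[-15,180,-60],"spin":0,"claw":0},{"delta_pos":[-15,180,-60],"spin":0,"claw":0},{"delta_pos":[-15,180,-60],"spin":0,"claw":0}]'
python3 - <<'E'
from h import *
p,im=snap('wrist','w2.png'); print(p['origin'],p['attitude']); print(bot.observe()['position'])
a=cv2.imread('pics/w1.png')[165:305,160:350]
cv2.imwrite('pics/w1c.png',cv2.resize(a,None,fx=4,fy=4,interpolation=cv2.INTER_CUBIC))
cv2.imwrite('pics/w2b.png',cv2.resize(im,None,fx=1.42,fy=1.42,interpolation=cv2.INTER_CUBIC))
E
```

```text
clock: 2.5
position: [0.5848, 0.1374, 0.2819]
tool_rot: [-3.139, 0.001, 2.232]
force: [-0.5, -1.0, 0.1]
grip_width: 0.0853
[0.54179985 0.19148289 0.42510208] [-0.27816115  0.00231692  0.66192591]
[0.58524741 0.13654193 0.28211936]
```

View pics/w1c.png

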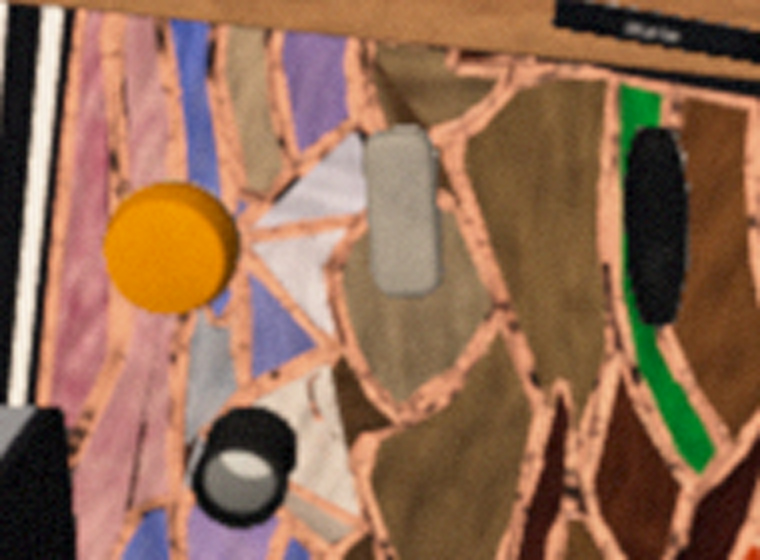

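View pics/w2b.png

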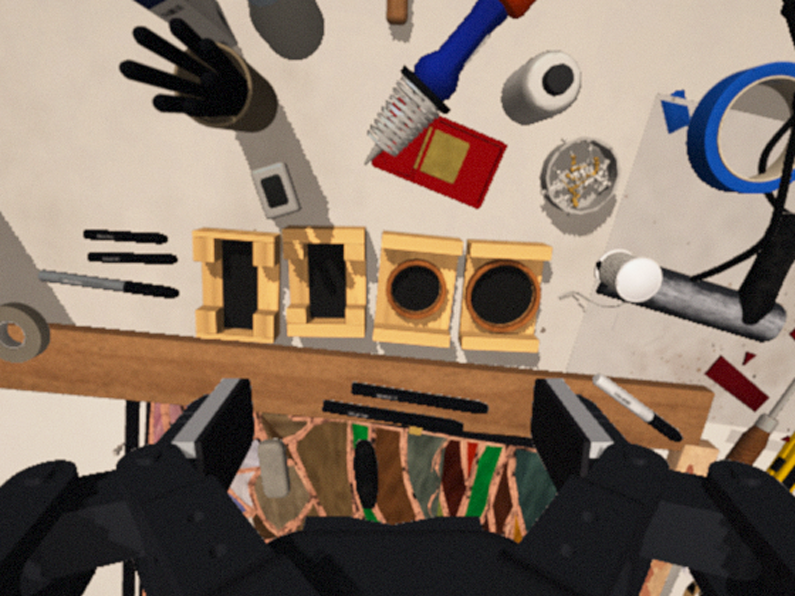

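```bash
cat > fit.py <<'E'
from h import *
from scipy.optimize import least_squares
def proj(p,P):
    q=R.from_euler('xyz',p['attitude']).inv().apply(np.atleast_2d(P)-p['origin'])
    return np.c_[p['cx']+p['fx']*q[:,0]/-q[:,2], p['cy']+p['fy']*q[:,1]/q[:,2]]
t=np.linspace(0,2*np.pi,180)
def bbox(p,xy,r,z0,z1):
    c=np.c_[xy[0]+r*np.cos(t),xy[1]+r*np.sin(t)]
    P=proj(p,np.vstack([np.c_[c,0*t+z0],np.c_[c,0*t+z1]])); return np.r_[P.min(0),P.max(0)]
def cyl(p,bb,r,z0,z1,g):
    s=least_squares(lambda x:bbox(p,x,r,z0,z1)-bb,g); return s.x,s.fun
E
python3 - <<'E'
from fit import *
p=load('w1.png'); f=lambda b:np.array(b)/4+np.array([160,165]*(len(b)//2))-.4
for n,b,r,h,g in [('rosin',[104,182,238,314],.0255,.026,(.57,-.17)),('loupe',[194,406,297,527],.019,.034,(.64,-.22))]:
    print(n,cyl(p,f(b),r,.007,.007+h,g))
for n,a,b,z in [('stoneL',(366,150),(372,285),.02),('stoneR',(433,150),(441,280),.014),('stoneAx',(401,124),(405,297),.018),('burnAx',(661,126),(654,327),.0185)]:
    A,B=at(p,f(a),z),at(p,f(b),z); d=A-B; print(n,(A+B)/2,'len',np.hypot(*d[:2]),'yaw(x-axis)',np.arctan2(d[1],d[0])-np.pi/2)
a=cv2.imread('pics/w2.png')[150:255,130:395]
cv2.imwrite('pics/w2c.png',cv2.resize(a,None,fx=3,fy=3,interpolation=cv2.INTER_CUBIC))
E
```

```text
rosin (array([ 0.56578988, -0.17462021]), array([-2.30619831, -2.54053349,  2.43009013,  2.64731351]))
loupe (array([ 0.63850683, -0.22822579]), array([-1.1889614 , -1.21870512,  1.26844805,  1.23343284]))
stoneL [ 0.6162 -0.1209  0.02  ] len 0.052009999038646414 yaw(x-axis) 0.6873528861036098
stoneR [ 0.63635 -0.1062   0.014  ] len 0.050676720493733604 yaw(x-axis) 0.7169736809816394
stoneAx [ 0.6249 -0.1118  0.018 ] len 0.06674878276043696 yaw(x-axis) 0.6728691615363371
burnAx [ 0.7028 -0.0587  0.0185] len 0.07786886412424417 yaw(x-axis) 0.6707297322888319
```

View pics/w2c.png

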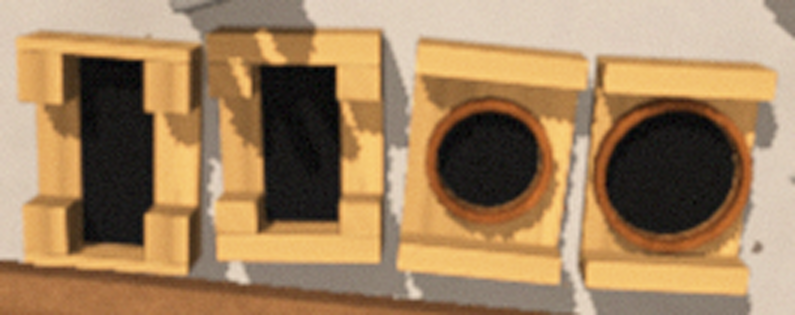

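```bash
cat > rests.py <<'E'
from fit import *
p=load('w2.png'); f=lambda b:np.array(b,float)/3+np.array([130,150])-.33
def W(x,P):
    P=np.array(P,float)/1000; c,s=np.cos(x[2]),np.sin(x[2])
    return np.c_[x[0]+c*P[:,0]-s*P[:,1],x[1]+s*P[:,0]+c*P[:,1],P[:,2]]
C=[[-35,48.5,0],[35,48.5,0],[-35,-48.5,26],[35,-48.5,26]]
img=cv2.imread('pics/w2c.png'); res={}
for n,uv in {'burn':[(18,33),(202,45),(24,262),(190,272)],'stone':[(208,30),(384,30),(215,260),(382,262)],'loupe':[(420,38),(588,55),(398,268),(560,283)],'rosin':[(600,57),(777,68),(585,285),(746,294)]}.items():
    s=least_squares(lambda x:(proj(p,W(x,C))-f(uv)).ravel(),[.6,.1,.65]); x=s.x; res[n]=x
    print(n,x.round(4),s.fun.round(1))
    w={'burn':(16.5,43.5),'stone':(17.5,36.5)}.get(n)
    L=[[[a*35,b*48.5,26] for a,b in [(-1,-1),(1,-1),(1,1),(-1,1)]]]
    if w: L+=[[[a*w[0],b*w[1],8] for a,b in [(-1,-1),(1,-1),(1,1),(-1,1)]],[[a*35,b*22,26] for a,b in [(-1,-1),(1,-1),(1,1),(-1,1)]]]
    else:
        for r in ((23,27.5) if n=='loupe' else (29.5,34)): L.append(np.c_[r*np.cos(t),r*np.sin(t),0*t+18])
    for q in L:
        u=(proj(p,W(x,q))-[130,150]+.33)*3
        cv2.polylines(img,[u.round().astype(int)],True,(0,255,0),1)
print(cyl(p,f([425,97,552,223]),.0275,.008,.018,(.63,.12)),cyl(p,f([594,98,751,253]),.034,.008,.018,(.7,.17)))
cv2.imwrite('pics/ov.png',img)
E
python3 rests.py
```

```text
burn [0.4916 0.0238 0.625 ] [ 4.  -0.1 -2.6 -2.  -0.3  1.7 -1.2  0.3]
stone [0.5535 0.0763 0.6656] [ 2.2 -0.6 -1.8 -0.8  0.4  1.1 -0.8  0.3]
loupe [0.6233 0.1221 0.555 ] [ 0.9 -0.7 -1.1 -0.5  0.2  0.4  0.   0.9]
rosin [0.6905 0.1661 0.5769] [ 2.1 -1.3 -3.1 -0.4  0.5  0.2  0.4  1.5]Traceback (most recent call last):
  File "rests.py", line 19, in <module>
    print(cyl(p,f([425,97,552,223]),.0275,.008,.018,(.63,.12)),cyl(p,f([594,98,751,253]),.034,.008,.018,(.7,.17)))
                ~^^^^^^^^^^^^^^^^^^
  File "rests.py", line 2, in <lambda>
    p=load('w2.png'); f=lambda b:np.array(b,float)/3+np.array([130,150])-.33
                                 ~~~~~~~~~~~~~~~~~~~^~~~~~~~~~~~~~~~~~~~
ValueError: operands could not be broadcast together with shapes (4,) (2,)
```

```bash
sed -i 's/f(\[425,97,552,223\])/f([[425,97],[552,223]]).ravel()/;s/f(\[594,98,751,253\])/f([[594,98],[751,253]]).ravel()/' rests.py; python3 rests.py|tail -1
```

```text
(array([0.62187972, 0.12136705]), array([-0.44168776, -0.64007791,  0.44099624,  0.68993293])) (array([0.68865848, 0.16445752]), array([-1.08391977, -0.51860711,  1.0556799 ,  0.60629495]))
```

View pics/ov.png

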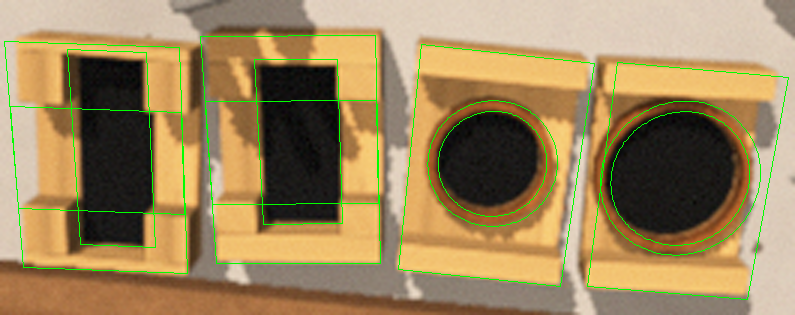

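```bash
cat > rests2.py <<'E'
import sys
exec(open('rests.py').read().split("img=")[0])
def dist(u,k):
    c=np.array([p['cx'],p['cy']]); d=(u-c)/p['fx']; r2=(d**2).sum(1,keepdims=True); return c+(d*(1+k*r2))*p['fx']
U={'burn':[(18,33),(202,45),(24,262),(190,272)],'stone':[(208,30),(384,30),(215,260),(382,262)],'loupe':[(420,38),(588,55),(398,268),(560,283)],'rosin':[(600,57),(777,68),(585,285),(746,294)]}
LAT={0:(16.5,81,154,155),1:(17.5,262,340,145)}; RING={2:(.0275,[[425,97],[552,223]]),3:(.034,[[594,98],[751,253]])}
def res(v):
    k=v[-1]; o=[]
    for i,uv in enumerate(U.values()):
        x=v[3*i:3*i+3]; o.append((dist(proj(p,W(x,C)),k)-f(uv)).ravel()*.6)
        if i in LAT:
            w,a,b,y=LAT[i]; o.append((dist(proj(p,W(x,[[-w,0,8],[w,0,8]])),k)-f([(a,y),(b,y)]))[:,0])
        else:
            r,bb=RING[i]; c=np.c_[x[0]+r*np.cos(t),x[1]+r*np.sin(t)]
            P=dist(proj(p,np.vstack([np.c_[c,0*t+.008],np.c_[c,0*t+.018]])),k); o.append(np.r_[P.min(0),P.max(0)]-f(bb).ravel())
    return np.hstack(o)
s=least_squares(res,[.49,.024,.64,.555,.076,.64,.623,.122,.6,.69,.166,.6,0],x_scale=.1,loss='soft_l1')
print(s.x[:12].reshape(4,3).round(4),s.x[12],np.sqrt(np.mean(res(s.x)**2)));print(res(s.x).round(1))
k=s.x[12];p=load('w1.png'); f=lambda b:np.array(b,float)/4+np.array([160,165])-.4
def und(b):
    b=f(b);c=np.array([p['cx'],p['cy']]);d0=(b-c)/p['fx'];d=d0
    for _ in range(20): d=d0/(1+k*(d**2).sum(-1,keepdims=True))
    return c+d*p['fx']
for n,b,r,h,g in [('rosin',[[104,182],[238,314]],.0255,.026,(.57,-.17)),('loupe',[[194,406],[297,527]],.019,.034,(.64,-.22))]:
    print(n,cyl(p,und(b).ravel(),r,.007,.007+h,g))
for n,a,b,z in [('stoneAx',(401,124),(405,297),.018),('burnAx',(661,126),(654,327),.0185)]:
    A,B=at(p,und(a),z),at(p,und(b),z); d=A-B; print(n,(A+B)/2,'len',np.hypot(*d[:2]),'yaw',np.arctan2(d[1],d[0])-np.pi/2)
E
python3 rests2.py
```

```text
[[0.4929 0.0249 0.6063]
 [0.554  0.0767 0.6604]
 [0.6225 0.1216 0.5574]
 [0.6895 0.1651 0.5888]] -0.017497649661439192 0.9486572301106015
[ 3.9 -0.2 -0.3 -0.9  0.4  0.7 -0.3  0.4 -0.8  0.2  1.8 -0.4 -0.6 -0.4
  0.5  0.5 -0.3  0.2 -0.7  0.3  0.  -0.4 -1.1 -0.4 -0.3  0.2 -0.4  0.4
  0.1 -0.5  1.   0.8  0.3 -0.6 -2.9 -0.4 -0.1  0.3 -0.2  0.8 -0.3 -0.5
  1.7  0.6]
rosin (array([ 0.56570361, -0.17470253]), array([-2.26852919, -2.52924567,  2.39039139,  2.63461557]))
loupe (array([ 0.63851065, -0.22841897]), array([-1.1793974 , -1.19239591,  1.25824031,  1.20724626]))
stoneAx [ 0.6249 -0.1118  0.018 ] len 0.06674878276043696 yaw 0.6728691615363371
burnAx [ 0.70285 -0.05865  0.0185 ] len 0.0780093584129494 yaw 0.670937156765238
```

```bash
python3 -m jog '[{"delta_pos":[-5,-310,0],"spin":0,"claw":0},{"delta_pos":[-5,-310,0],"spin":0,"claw":0},{"delta_pos":[-17,-310,-182],"spin":0,"claw":0},{"delta_pos":[-17,-310,-182],"spin":0,"claw":0},{"delta_pos":[-17,-310,-182],"spin":0,"claw":0},{"delta_pos":[-17,-310,-182],"spin":0,"claw":0},{"delta_pos":[-17,-310,-182],"spin":0,"claw":0},{"delta_pos":[-17,-310,-182],"spin":0,"claw":0}]' && python3 -m jog '[{"delta_pos":[0,0,0],"spin":0,"claw":0}]';  python3 - <<'E'
from h import *
from fit import proj
p,im=snap('wrist','w3.png'); o=bot.observe();print(o['position'],o['tool_rot'])
for q in [(.5658,-.1746,.007),(.5658,-.1746,.033),(.6249,-.1118,.02),(.6385,-.2282,.041),(*o['position'],)]: 
    u=proj(p,q)[0].round().astype(int); print(u); cv2.drawMarker(im,tuple(int(v) for v in u),(255,0,255),0,10)
cv2.imwrite('pics/w3b.png',cv2.resize(im,None,fx=1.42,fy=1.42))
E
```

```text
clock: 3.35
position: [0.566, -0.1791, 0.0981]
tool_rot: [-3.137, 0.001, 2.224]
force: [0.9, 0.7, 0.5]
grip_width: 0.0855
clock: 3.45
position: [0.5636, -0.1843, 0.0959]
tool_rot: [-3.134, -0.0, 2.218]
force: [0.5, 0.5, -0.4]
grip_width: 0.0854
[ 0.56418862 -0.18316479  0.09706895] [-3.13477273e+00  2.51511351e-04  2.21823611e+00]
[289 208]
[290 219]
[415 193]
[326 340]
[281 270]
```

View pics/w3b.png

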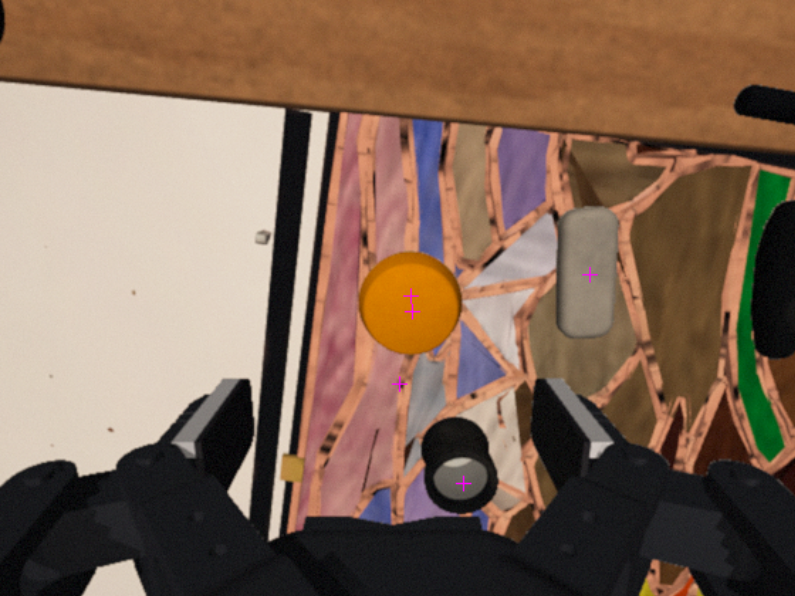

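```bash
python3 -m jog '[{"delta_pos":[2,9,-40],"spin":0.02,"claw":0},{"delta_pos":[2,9,-80],"spin":0.02,"claw":0},{"delta_pos":[2,9,-80],"spin":0.02,"claw":0},{"delta_pos":[2,9,-80],"spin":0.02,"claw":0}]' && python3 -m jog '[{"delta_pos":[0,0,0],"spin":0,"claw":0.1}]'
```

```text
clock: 3.9
position: [0.5667, -0.1739, 0.0186]
tool_rot: [-3.135, 0.001, 2.238]
force: [0.4, -0.0, 1.6]
grip_width: 0.0847
clock: 4.0
position: [0.568, -0.1741, 0.0211]
tool_rot: [-3.137, 0.003, 2.238]
force: [0.5, 0.3, 0.1]
grip_width: 0.0771
```

```bash
python3 -m jog '[{"delta_pos":[-2,0,-4],"spin":0,"claw":0.2},{"delta_pos":[-2,0,-4],"spin":0,"claw":0.9},{"delta_pos":[-2,0,-4],"spin":0,"claw":0.9},{"delta_pos":[-2,0,-4],"spin":0,"claw":0.9},{"delta_pos":[-2,0,-4],"spin":0,"claw":0.9},{"delta_pos":[-2,0,-4],"spin":0,"claw":0.9},{"delta_pos":[-2,0,-4],"spin":0,"claw":0.9}]' 30
```

```text
clock: 4.7
position: [0.5664, -0.1743, 0.0183]
tool_rot: [-3.137, 0.004, 2.238]
force: [-2.6, 0.3, 15.7]
grip_width: 0.0449
```

```bash
python3 -m jog '[{"delta_pos":[0,0,10],"spin":0,"claw":0.9},{"delta_pos":[0,0,60],"spin":0,"claw":0.9},{"delta_pos":[0,0,60],"spin":0,"claw":0.9},{"delta_pos":[0,0,60],"spin":0,"claw":0.9}]'
python3 - <<'E'
from h import *
p,im=snap('side','s4.png');p,im2=snap('wrist','w4.png')
cv2.imwrite('pics/s4c.png',np.hstack([cv2.resize(im[180:360,100:300],None,fx=2.2,fy=2.2),cv2.resize(im2[150:350,160:340],(396,396))]))
E
```

```text
clock: 5.1
position: [0.5671, -0.1747, 0.0799]
tool_rot: [-3.138, 0.006, 2.237]
force: [-0.3, -0.5, -1.7]
grip_width: 0.0446
```

View pics/s4c.png

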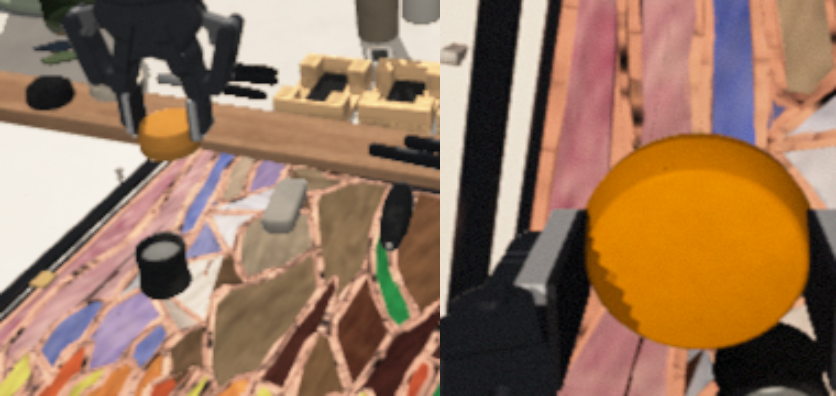

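```bash
python3 -m jog '[{"delta_pos":[122,340,10],"spin":-0.08,"claw":0.9},{"delta_pos":[122,340,10],"spin":-0.08,"claw":0.9},{"delta_pos":[122,340,10],"spin":-0.08,"claw":0.9},{"delta_pos":[122,340,10],"spin":-0.08,"claw":0.9},{"delta_pos":[122,340,10],"spin":-0.08,"claw":0.9},{"delta_pos":[122,340,10],"spin":-0.08,"claw":0.9},{"delta_pos":[122,340,10],"spin":-0.08,"claw":0.9},{"delta_pos":[122,340,10],"spin":-0.08,"claw":0.9}]' && python3 -m jog '[{"delta_pos":[0,2,0],"spin":0,"claw":0.9},{"delta_pos":[0,2,0],"spin":0,"claw":0.9}]'
python3 - <<'E'
from h import *
from fit import *
p,im=snap('wrist','w5.png'); o=bot.observe();print(o['position'],o['tool_rot'])
c=np.c_[.6895+.034*np.cos(t),.1651+.034*np.sin(t),0*t+.018]
for q in (c,np.c_[.6225+.0275*np.cos(t),.1216+.0275*np.sin(t),0*t+.018]): cv2.polylines(im,[proj(p,q).round().astype(int)],True,(0,255,0),1)
cv2.imwrite('pics/w5b.png',cv2.resize(im[100:320,60:400],None,fx=2.2,fy=2.2))
E
```

```text
clock: 6.0
position: [0.6875, 0.1729, 0.0872]
tool_rot: [-3.138, 0.001, 2.164]
force: [-1.0, 0.9, -1.2]
grip_width: 0.0446
clock: 6.2
position: [0.6867, 0.1753, 0.0862]
tool_rot: [-3.136, -0.0, 2.165]
force: [0.4, -0.1, -0.8]
grip_width: 0.0445
[0.68698904 0.17387635 0.08647507] [-3.13623384e+00  5.59693942e-04  2.16333059e+00]
```

View pics/w5b.png

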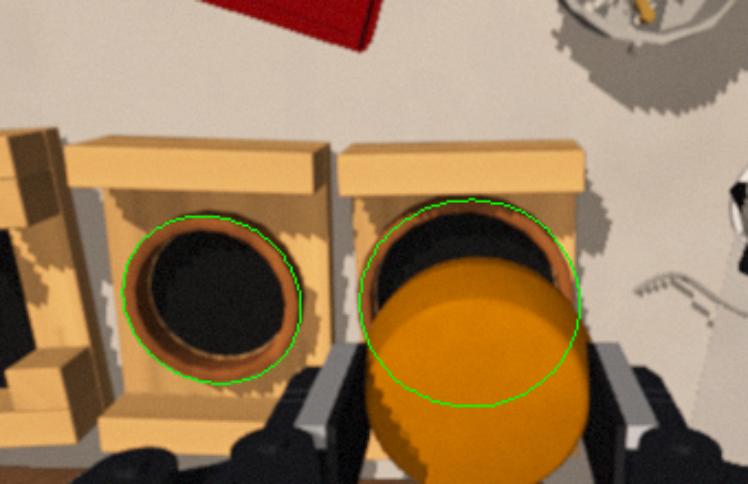

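```bash
python3 -m jog '[{"delta_pos":[2,-9,0],"spin":0,"claw":0.9},{"delta_pos":[2,-9,-20],"spin":0,"claw":0.9},{"delta_pos":[2,-9,-45],"spin":0,"claw":0.9},{"delta_pos":[2,-9,-45],"spin":0,"claw":0.9},{"delta_pos":[2,-9,-45],"spin":0,"claw":0.9}]'
```

```text
clock: 6.75
position: [0.6891, 0.1633, 0.0418]
tool_rot: [-3.136, 0.001, 2.162]
force: [-0.2, 0.7, 0.3]
grip_width: 0.0444
```

```bash
python3 -m jog '[{"delta_pos":[0,1.5,-8],"spin":0,"claw":0.9},{"delta_pos":[0,1.5,-16],"spin":0,"claw":0.9},{"delta_pos":[0,1.5,-21],"spin":0,"claw":0.9},{"delta_pos":[0,1.5,-21],"spin":0,"claw":0.9},{"delta_pos":[0,1.5,-21],"spin":0,"claw":0.9}]'
```

```text
clock: 7.25
position: [0.6892, 0.1649, 0.0208]
tool_rot: [-3.136, 0.001, 2.162]
force: [0.4, 0.1, -1.3]
grip_width: 0.0445
```

```bash
python3 -m jog '[{"delta_pos":[0,0,-1],"spin":0,"claw":0.9},{"delta_pos":[0,0,-1],"spin":0,"claw":0.9},{"delta_pos":[0,0,-1],"spin":0,"claw":0.2},{"delta_pos":[0,0,-1],"spin":0,"claw":0},{"delta_pos":[0,0,-1],"spin":0,"claw":0},{"delta_pos":[0,0,0],"spin":0,"claw":0},{"delta_pos":[0,0,40],"spin":0,"claw":0},{"delta_pos":[0,0,90],"spin":0,"claw":0}]' && python3 -m jog '[{"delta_pos":[-40,-270,20],"spin":0.08,"claw":0},{"delta_pos":[-50,-370,20],"spin":0.08,"claw":0},{"delta_pos":[-50,-370,20],"spin":0.08,"claw":0},{"delta_pos":[-50,-370,20],"spin":0.08,"claw":0},{"delta_pos":[-50,-370,20],"spin":0.08,"claw":0},{"delta_pos":[-50,-370,20],"spin":0.08,"claw":0},{"delta_pos":[-50,-370,20],"spin":0.08,"claw":0},{"delta_pos":[-50,-390,20],"spin":0.08,"claw":0}]' && python3 -m jog '[{"delta_pos":[0,0,0],"spin":0,"claw":0},{"delta_pos":[0,0,0],"spin":0,"claw":0}]'
python3 - <<'E'
from h import *
p,im=snap('side','s6.png'); S,im2=snap('scene','sc6.png')
cv2.imwrite('pics/s6c.png',np.hstack([cv2.resize(im[190:260,200:400],None,fx=2,fy=2),cv2.resize(im2[180:250+0,240:440],None,fx=2,fy=2)]))
E
```

```text
clock: 8.05
position: [0.6878, 0.1646, 0.11]
tool_rot: [-3.132, -0.001, 2.162]
force: [-0.4, 0.0, 0.8]
grip_width: 0.0858
clock: 8.85
position: [0.637, -0.2284, 0.1304]
tool_rot: [-3.132, -0.0, 2.241]
force: [0.7, 0.8, -0.4]
grip_width: 0.0855
clock: 9.05
position: [0.6366, -0.2298, 0.1304]
tool_rot: [-3.131, 0.0, 2.239]
force: [-0.1, 0.8, -0.1]
grip_width: 0.0854
```

```bash
python3 -m jog '[{"delta_pos":[2,1.5,-50],"spin":0,"claw":0},{"delta_pos":[2,1.5,-110],"spin":0,"claw":0},{"delta_pos":[2,1.5,-110],"spin":0,"claw":0},{"delta_pos":[2,1.5,-110],"spin":0,"claw":0},{"delta_pos":[2,1.5,-110],"spin":0,"claw":0}]' && python3 -m jog '[{"delta_pos":[0,0,0],"spin":0,"claw":0.2}]'
```

```text
clock: 9.65
position: [0.6407, -0.2249, 0.0228]
tool_rot: [-3.134, 0.001, 2.243]
force: [0.1, 0.6, 0.6]
grip_width: 0.0855
clock: 9.75
position: [0.6418, -0.2251, 0.0252]
tool_rot: [-3.135, 0.003, 2.243]
force: [-0.5, -0.5, 0.4]
grip_width: 0.0735
```

```bash
python3 -m jog '[{"delta_pos":[-3,-3,-5],"spin":0,"claw":0.2},{"delta_pos":[-3,-3,-5],"spin":0,"claw":0.2},{"delta_pos":[-3,-3,-5],"spin":0,"claw":0.95},{"delta_pos":[-3,-3,-5],"spin":0,"claw":0.95},{"delta_pos":[-3,-3,-5],"spin":0,"claw":0.95},{"delta_pos":[-3,-3,-5],"spin":0,"claw":0.95},{"delta_pos":[-3,-3,-5],"spin":0,"claw":0.95},{"delta_pos":[-3,-3,-5],"spin":0,"claw":0.95}]' 30
```

```text
clock: 10.55
position: [0.6389, -0.2281, 0.0206]
tool_rot: [-3.135, 0.004, 2.243]
force: [-1.8, -0.4, 6.0]
grip_width: 0.035
```

```bash
python3 -m jog '[{"delta_pos":[0,0,10],"spin":0,"claw":0.95},{"delta_pos":[0,0,60],"spin":0,"claw":0.95},{"delta_pos":[-17,349,70],"spin":-0.1,"claw":0.95},{"delta_pos":[-17,349,70],"spin":-0.1,"claw":0.95},{"delta_pos":[-17,349,70],"spin":-0.1,"claw":0.95},{"delta_pos":[-17,349,70],"spin":-0.1,"claw":0.95},{"delta_pos":[-17,349,70],"spin":-0.1,"claw":0.95},{"delta_pos":[-17,349,70],"spin":-0.1,"claw":0.95}]' && python3 -m jog '[{"delta_pos":[-10,75,0],"spin":0,"claw":0.95},{"delta_pos":[-10,75,0],"spin":0,"claw":0.95},{"delta_pos":[-10,75,0],"spin":0,"claw":0.95},{"delta_pos":[-10,75,0],"spin":0,"claw":0.95}]'
python3 - <<'E'
from h import *
from fit import *
p,im=snap('wrist','w7.png'); o=bot.observe();print(o['position'],o['tool_rot'],o['grip_width'])
for q in (np.c_[.6888+.034*np.cos(t),.1647+.034*np.sin(t),0*t+.018],np.c_[.6225+.0275*np.cos(t),.1216+.0275*np.sin(t),0*t+.018]): cv2.polylines(im,[proj(p,q).round().astype(int)],True,(0,255,0),1)
cv2.imwrite('pics/w7b.png',cv2.resize(im,None,fx=1.42,fy=1.42))
E
```

```text
clock: 11.35
position: [0.6241, 0.0734, 0.09]
tool_rot: [-3.136, 0.004, 2.143]
force: [0.7, 0.6, -1.1]
grip_width: 0.0348
clock: 11.75
position: [0.6141, 0.1488, 0.0904]
tool_rot: [-3.136, 0.004, 2.144]
force: [0.1, 0.8, -0.8]
grip_width: 0.0349
[0.61431236 0.14764119 0.09025838] [-3.13569925  0.00462505  2.14273633] 0.03518517014884458
```

View pics/w7b.png

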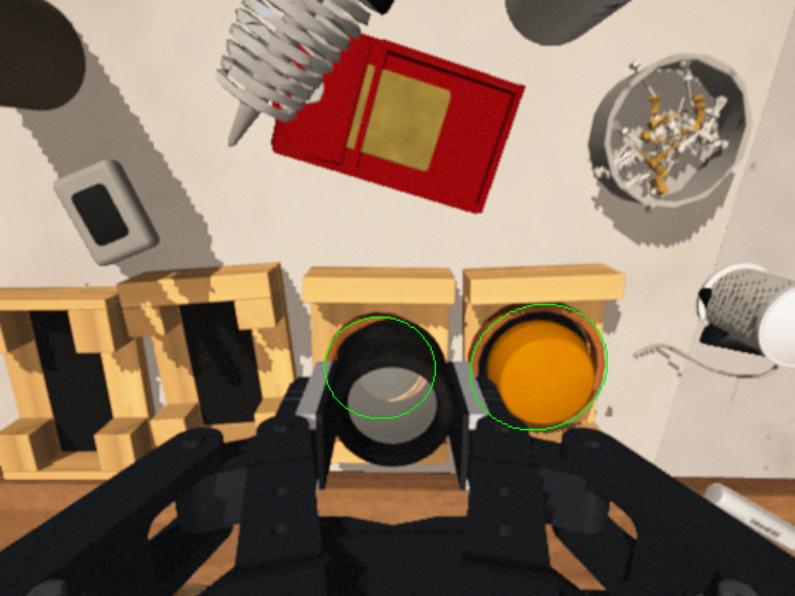

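```bash
python3 -m jog '[{"delta_pos":[8,-26,0],"spin":-0.01,"claw":0.95},{"delta_pos":[8,-26,-15],"spin":-0.01,"claw":0.95},{"delta_pos":[8,-26,-45],"spin":-0.01,"claw":0.95},{"delta_pos":[8,-26,-45],"spin":-0.01,"claw":0.95},{"delta_pos":[8,-26,-45],"spin":-0.01,"claw":0.95},{"delta_pos":[8,-26,-45],"spin":-0.01,"claw":0.95}]'
```

```text
clock: 12.4
position: [0.6229, 0.1216, 0.0465]
tool_rot: [-3.137, 0.005, 2.132]
force: [0.9, -0.1, -0.9]
grip_width: 0.0353
```

```bash
python3 -m jog '[{"delta_pos":[-0.5,0,-8],"spin":0,"claw":0.95},{"delta_pos":[-0.5,0,-16],"spin":0,"claw":0.95},{"delta_pos":[-0.5,0,-24],"spin":0,"claw":0.95},{"delta_pos":[-0.5,0,-24],"spin":0,"claw":0.95},{"delta_pos":[-0.5,0,-24.5],"spin":0,"claw":0.95}]'
```

```text
clock: 12.9
position: [0.6223, 0.1216, 0.0215]
tool_rot: [-3.136, 0.005, 2.132]
force: [-0.3, 0.0, -0.7]
grip_width: 0.0354
```

```bash
python3 -m jog '[{"delta_pos":[0,0,0],"spin":0,"claw":0.3},{"delta_pos":[0,0,0],"spin":0,"claw":0},{"delta_pos":[0,0,0],"spin":0,"claw":0},{"delta_pos":[0,0,0],"spin":0,"claw":0},{"delta_pos":[0,0,40],"spin":0,"claw":0},{"delta_pos":[0,0,90],"spin":0,"claw":0},{"delta_pos":[0,0,90],"spin":0,"claw":0}]' && python3 -m jog '[{"delta_pos":[3,-233,0],"spin":0.112,"claw":0},{"delta_pos":[3,-233,0],"spin":0.112,"claw":0},{"delta_pos":[3,-233,0],"spin":0.112,"claw":0},{"delta_pos":[3,-233,0],"spin":0.112,"claw":0},{"delta_pos":[3,-233,0],"spin":0.112,"claw":0},{"delta_pos":[3,-233,0],"spin":0.112,"claw":0},{"delta_pos":[3,-233,0],"spin":0.112,"claw":0},{"delta_pos":[3,-233,0],"spin":0.112,"claw":0}]'
```

```text
clock: 13.6
position: [0.6249, 0.1227, 0.1176]
tool_rot: [3.139, 0.007, 2.132]
force: [0.8, 0.6, -0.6]
grip_width: 0.0853
clock: 14.4
position: [0.6281, -0.1089, 0.1177]
tool_rot: [3.139, 0.007, 2.246]
force: [-0.1, -0.4, -0.2]
grip_width: 0.0855
```

Run:
```python
from h import *
from fit import *
p,im=snap('wrist','w8.png'); o=bot.observe();print(o['position'],o['tool_rot'],o['grip_width'],proj(p,[(.6249,-.1118,.018),(.7028,-.0587,.0185)]))
# stone: bright low-saturation region near projected centre
h=cv2.cvtColor(im,cv2.COLOR_BGR2HSV); 
m=cv2.inRange(im,(0,0,0),(48,48,48))
def rect(m,q,z):
    n,l,s,c=cv2.connectedComponentsWithStats(m); u=proj(p,q)[0].round().astype(int); k=l[u[1],u[0]]
    pts=np.argwhere(l==k)[:,::-1]; A=np.array([at(p,x,z)[:2] for x in pts]); r=cv2.minAreaRect((A*1000).astype(np.float32)); return k,len(pts),r
print('burn',rect(m,(.7028,-.0587,.0185),.0185))
u=proj(p,(.6249,-.1118,.018))[0].astype(int); ref=np.median(im[u[1]-6:u[1]+7,u[0]-5:u[0]+6].reshape(-1,3),0); print(ref)
m=(np.abs(cv2.GaussianBlur(im,(0,0),1.2).astype(float)-ref).max(2)<30).astype(np.uint8); m=cv2.morphologyEx(m,cv2.MORPH_OPEN,np.ones((7,7)))
print('stone',rect(m,(.6249,-.1118,.018),.018))
cv2.imwrite('pics/w8b.png',cv2.resize(im,None,fx=1.42,fy=1.42))
```

```text
[ 0.62809596 -0.1087096   0.11770292] [3.13859014 0.00689977 2.24599447] 0.08571776079423662 [[271.36740272 212.25761836]
 [393.37091478 221.46234899]]
burn (np.int32(10), 2696, ((701.8505859375, -58.47766876220703), (25.98040771484375, 76.69947052001953), 39.09378433227539))
[149. 169. 185.]
stone (np.int32(7), 2407, ((624.0587158203125, -112.95994567871094), (24.868167877197266, 61.93659210205078), 41.42367935180664))
```

```bash
python3 -m jog '[{"delta_pos":[-3,-3,-45],"spin":0.02,"claw":0},{"delta_pos":[-3,-3,-85],"spin":0.02,"claw":0.2},{"delta_pos":[-3,-3,-100],"spin":0.02,"claw":0.3},{"delta_pos":[-3,-3,-100],"spin":0.02,"claw":0.3},{"delta_pos":[-3,-3,-100],"spin":0.02,"claw":0.3},{"delta_pos":[-3,-3,-100],"spin":0.02,"claw":0.3}]'
```

```text
clock: 15.05
position: [0.6263, -0.1115, 0.0196]
tool_rot: [3.137, 0.009, 2.266]
force: [0.0, -0.4, 0.5]
grip_width: 0.06
```

```bash
python3 -m jog '[{"delta_pos":[-1.5,0,-9],"spin":0,"claw":0.3},{"delta_pos":[-1.5,0,-9],"spin":0,"claw":0.4},{"delta_pos":[-1.5,0,-9],"spin":0,"claw":1},{"delta_pos":[-1.5,0,-9],"spin":0,"claw":1},{"delta_pos":[-1.5,0,-9],"spin":0,"claw":1},{"delta_pos":[-1.5,0,-9],"spin":0,"claw":1},{"delta_pos":[-1.5,0,-9],"spin":0,"claw":1},{"delta_pos":[-1.5,0,-9],"spin":0,"claw":1}]' 30
```

```text
clock: 15.85
position: [0.6249, -0.1116, 0.0111]
tool_rot: [3.137, 0.009, 2.266]
force: [-2.5, 0.9, 6.5]
grip_width: 0.0252
```

```bash
python3 -m jog '[{"delta_pos":[0,0,10],"spin":0,"claw":1},{"delta_pos":[0,0,60],"spin":0,"claw":1},{"delta_pos":[-80,217,80],"spin":-0.035,"claw":1},{"delta_pos":[-80,217,80],"spin":-0.035,"claw":1},{"delta_pos":[-80,217,80],"spin":-0.035,"claw":1},{"delta_pos":[-80,217,80],"spin":-0.035,"claw":1},{"delta_pos":[-80,217,80],"spin":-0.035,"claw":1},{"delta_pos":[-80,217,80],"spin":-0.035,"claw":1}]' && python3 -m jog '[{"delta_pos":[0,0,0],"spin":0,"claw":1},{"delta_pos":[0,0,0],"spin":0,"claw":1}]'
python3 - <<'E'
from h import *
from fit import *
exec(open('rests.py').read().split("img=")[0].split('\n',2)[2].rsplit('\nC=',1)[0])
p,im=snap('wrist','w9.png'); o=bot.observe();print(o['position'],o['tool_rot'],o['grip_width'])
B=[(-1,-1),(1,-1),(1,1),(-1,1)]
im=cv2.resize(im,None,fx=1.42,fy=1.42,interpolation=cv2.INTER_CUBIC)
for x,w in (((.4929,.0249,.6063),(16.5,43.5)),((.554,.0767,.66),(17.5,36.5))):
    for q in ([[a*35,b*48.5,26] for a,b in B],[[a*w[0],b*w[1],8] for a,b in B]): cv2.polylines(im,[(proj(p,W(x,q))*1.42).round().astype(int)],True,(0,255,0),1)
cv2.imwrite('pics/w9b.png',im)
E
```

```text
clock: 16.65
position: [0.5437, 0.1106, 0.0925]
tool_rot: [3.134, 0.008, 2.238]
force: [-0.1, -0.5, 0.0]
grip_width: 0.0255
clock: 16.85
position: [0.544, 0.1104, 0.093]
tool_rot: [3.134, 0.008, 2.237]
force: [-0.4, 1.0, -0.5]
grip_width: 0.0258
[0.54405977 0.10986422 0.0927307 ] [3.13437144 0.0084071  2.23657056] 0.025601792952170042
```

View pics/w9b.png

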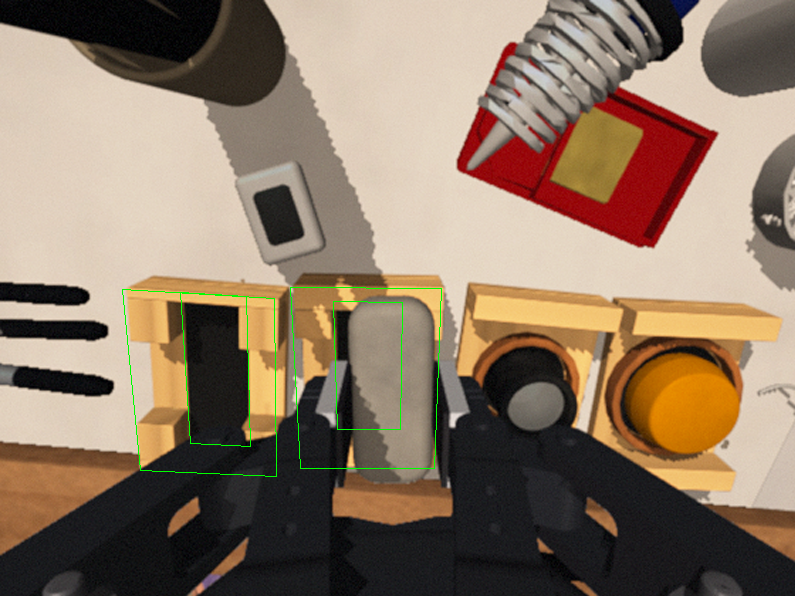

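```bash
python3 -m jog '[{"delta_pos":[10,-33,0],"spin":-0.006,"claw":1},{"delta_pos":[10,-33,-20],"spin":-0.006,"claw":1},{"delta_pos":[10,-33,-55],"spin":-0.006,"claw":1},{"delta_pos":[10,-33,-55],"spin":-0.006,"claw":1},{"delta_pos":[10,-33,-55],"spin":-0.006,"claw":1},{"delta_pos":[10,-33,-55],"spin":-0.006,"claw":1}]'
```

```text
clock: 17.5
position: [0.5548, 0.0769, 0.0391]
tool_rot: [3.133, 0.009, 2.23]
force: [-0.5, 0.7, 0.5]
grip_width: 0.0254
```

```bash
python3 -m jog '[{"delta_pos":[-0.8,0,-8],"spin":0,"claw":1},{"delta_pos":[-0.8,0,-18],"spin":0,"claw":1},{"delta_pos":[-0.8,0,-26],"spin":0,"claw":1},{"delta_pos":[-0.8,0,-26],"spin":0,"claw":1},{"delta_pos":[-0.8,0,-26],"spin":0,"claw":1}]'
```

```text
clock: 18.0
position: [0.5537, 0.077, 0.0126]
tool_rot: [3.134, 0.009, 2.23]
force: [0.4, 0.7, -0.4]
grip_width: 0.0258
```

```bash
python3 -m jog '[{"delta_pos":[0,0,0],"spin":0,"claw":0.5},{"delta_pos":[0,0,0],"spin":0,"claw":0.45},{"delta_pos":[0,0,0],"spin":0,"claw":0.45},{"delta_pos":[0,0,0],"spin":0,"claw":0.45},{"delta_pos":[0,0,30],"spin":0,"claw":0.45},{"delta_pos":[0,0,80],"spin":0,"claw":0.3},{"delta_pos":[0,0,90],"spin":0,"claw":0.3}]' && python3 -m jog '[{"delta_pos":[148,-136,0],"spin":0.02,"claw":0.1},{"delta_pos":[148,-136,0],"spin":0.02,"claw":0.1},{"delta_pos":[148,-136,0],"spin":0.02,"claw":0.1},{"delta_pos":[148,-136,0],"spin":0.02,"claw":0.1},{"delta_pos":[148,-136,0],"spin":0.02,"claw":0.1},{"delta_pos":[148,-136,0],"spin":0.02,"claw":0.1},{"delta_pos":[148,-136,0],"spin":0.02,"claw":0.1}]'
```

```text
clock: 18.7
position: [0.5555, 0.0776, 0.1069]
tool_rot: [3.129, 0.011, 2.231]
force: [1.1, -0.5, 0.0]
grip_width: 0.0599
clock: 19.4
position: [0.7028, -0.0574, 0.1068]
tool_rot: [3.129, 0.01, 2.252]
force: [0.0, -0.1, -0.1]
grip_width: 0.0769
```

```bash
python3 -m jog '[{"delta_pos":[-1,-1,-45],"spin":0,"claw":0.1},{"delta_pos":[-1,-1,-80],"spin":0,"claw":0.2},{"delta_pos":[-1,-1,-90],"spin":0,"claw":0.2},{"delta_pos":[-1,-1,-90],"spin":0,"claw":0.2},{"delta_pos":[-1,-1,-90],"spin":0,"claw":0.2}]' && python3 -m jog '[{"delta_pos":[-1,-1,-4],"spin":0,"claw":0.3},{"delta_pos":[-1,-1,-4],"spin":0,"claw":0.3}]'
```

```text
clock: 19.9
position: [0.7026, -0.0577, 0.0186]
tool_rot: [3.128, 0.011, 2.252]
force: [0.2, 0.0, 0.2]
grip_width: 0.0684
clock: 20.1
position: [0.7022, -0.0589, 0.0158]
tool_rot: [3.127, 0.012, 2.252]
force: [-0.4, -0.8, 0.1]
grip_width: 0.06
```

```bash
python3 -m jog '[{"delta_pos":[0,0,-4],"spin":0,"claw":0.3},{"delta_pos":[0,0,-4],"spin":0,"claw":1},{"delta_pos":[0,0,-4],"spin":0,"claw":1},{"delta_pos":[0,0,-4],"spin":0,"claw":1},{"delta_pos":[0,0,-4],"spin":0,"claw":1},{"delta_pos":[0,0,-4],"spin":0,"claw":1},{"delta_pos":[0,0,-4],"spin":0,"claw":1}]' 40
```

```text
clock: 20.8
position: [0.7024, -0.0588, 0.0121]
tool_rot: [3.126, 0.013, 2.252]
force: [-0.4, -0.2, 4.8]
grip_width: 0.0241
```

```bash
python3 -m jog '[{"delta_pos":[0,0,10],"spin":0,"claw":1},{"delta_pos":[0,0,60],"spin":0,"claw":1},{"delta_pos":[-209,84,80],"spin":-0.066,"claw":1},{"delta_pos":[-209,84,80],"spin":-0.066,"claw":1},{"delta_pos":[-209,84,80],"spin":-0.066,"claw":1},{"delta_pos":[-209,84,80],"spin":-0.066,"claw":1},{"delta_pos":[-209,84,80],"spin":-0.066,"claw":1},{"delta_pos":[-209,84,80],"spin":-0.066,"claw":1}]' && python3 -m jog '[{"delta_pos":[0,0,0],"spin":0,"claw":1},{"delta_pos":[0,0,0],"spin":0,"claw":1}]'
```

```text
clock: 21.6
position: [0.4907, 0.0262, 0.0931]
tool_rot: [3.127, 0.013, 2.189]
force: [-0.6, -0.4, -0.3]
grip_width: 0.0243
clock: 21.8
position: [0.4913, 0.0261, 0.0935]
tool_rot: [3.127, 0.014, 2.188]
force: [0.7, -0.5, -1.8]
grip_width: 0.0242
```

```bash
python3 -m jog '[{"delta_pos":[1.6,-1,-25],"spin":0,"claw":1},{"delta_pos":[1.6,-1,-53],"spin":0,"claw":1},{"delta_pos":[1.6,-1,-53],"spin":0,"claw":1},{"delta_pos":[1.6,-1,-53],"spin":0,"claw":1}]'
```

```text
clock: 22.2
position: [0.493, 0.0252, 0.0406]
tool_rot: [3.128, 0.013, 2.188]
force: [-0.6, 0.2, -0.8]
grip_width: 0.024
```

```bash
python3 -m jog '[{"delta_pos":[0,0,-10],"spin":0,"claw":1},{"delta_pos":[0,0,-20],"spin":0,"claw":1},{"delta_pos":[0,0,-27],"spin":0,"claw":1},{"delta_pos":[0,0,-27],"spin":0,"claw":1},{"delta_pos":[0,0,-27],"spin":0,"claw":1}]'
```

```text
clock: 22.7
position: [0.4929, 0.0252, 0.0134]
tool_rot: [3.128, 0.013, 2.189]
force: [0.7, 0.5, -0.8]
grip_width: 0.0242
```

```bash
python3 -m jog '[{"delta_pos":[0,0,0],"spin":0,"claw":0.5},{"delta_pos":[0,0,0],"spin":0,"claw":0.4},{"delta_pos":[0,0,0],"spin":0,"claw":0.4},{"delta_pos":[0,0,0],"spin":0,"claw":0.4},{"delta_pos":[0,0,30],"spin":0,"claw":0.4},{"delta_pos":[0,0,80],"spin":0,"claw":0.4},{"delta_pos":[0,0,130],"spin":0,"claw":0.4},{"delta_pos":[20,20,180],"spin":0,"claw":0.4}]' && python3 -m jog '[{"delta_pos":[80,70,20],"spin":0,"claw":0.4},{"delta_pos":[80,70,20],"spin":0,"claw":0.4},{"delta_pos":[80,70,20],"spin":0,"claw":0.4},{"delta_pos":[80,70,20],"spin":0,"claw":0.4},{"delta_pos":[80,70,20],"spin":0,"claw":0.4}]'
python3 - <<'E'
from h import *
from fit import *
p,im=snap('wrist','w10.png'); print(bot.observe()['position'])
sc,b=snap('side','s10.png')
u=proj(p,(.59,.097,.02))[0].astype(int); a=im[max(u[1]-65,0):u[1]+65,max(u[0]-135,0):u[0]+135]; print(u)
b=b[190:260,200:400]
a=cv2.resize(a,None,fx=2.9,fy=2.9,interpolation=cv2.INTER_CUBIC); b=cv2.resize(b,(a.shape[1]*3//4,210),interpolation=cv2.INTER_CUBIC)
b=cv2.copyMakeBorder(b,0,0,0,a.shape[1]-b.shape[1],0)
cv2.imwrite('pics/f.png',np.vstack([a,b]))
E
```

```text
clock: 23.5
position: [0.509, 0.041, 0.1892]
tool_rot: [3.129, 0.013, 2.187]
force: [1.8, -0.7, -1.1]
grip_width: 0.0512
clock: 24.0
position: [0.5882, 0.1102, 0.2087]
tool_rot: [3.131, 0.013, 2.187]
force: [-0.7, -0.4, -0.4]
grip_width: 0.0514
[0.58815093 0.10986441 0.20877649]
[269 197]
```

View pics/f.png

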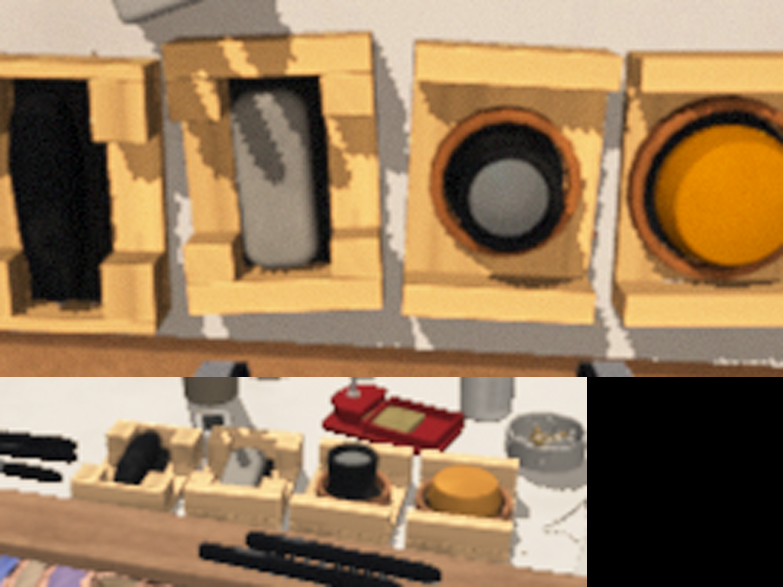

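Run:
```python
from h import *
from fit import *
p=load('w10.png'); im=cv2.imread('pics/w10.png')
f=lambda q:np.array(q)/2.9+[134,132]-.33
A,B=at(p,f((266,82)),.019),at(p,f((285,266)),.019);print('stone',(A+B)/2,np.linalg.norm(A-B),np.arctan2(*(A-B)[1::-1])-np.pi/2)
print('loupe top',at(p,f((508,198)),.042),'rosin top',at(p,f((735,195)),.034))
a=im[140:260,110:200].astype(float); a=np.clip((a/255)**.45*255*1.2-20,0,255).astype(np.uint8)
s=cv2.imread('pics/s10.png')[195:245,215:315].astype(float); s=np.clip((s/255)**.5*255,0,255).astype(np.uint8)
a=cv2.resize(a,None,fx=4.5,fy=4.5,interpolation=cv2.INTER_CUBIC); s=cv2.resize(s,(390,195),interpolation=cv2.INTER_CUBIC)
s=cv2.copyMakeBorder(s,0,a.shape[0]-195,0,0,0); cv2.imwrite('pics/f2.png',np.hstack([a,s]))
```

```text
stone [0.55305 0.07735 0.019  ] 0.06701417760444423 0.6754400798397735
loupe top [0.6197 0.122  0.042 ] rosin top [0.6846 0.1666 0.034 ]
```

View pics/f2.png

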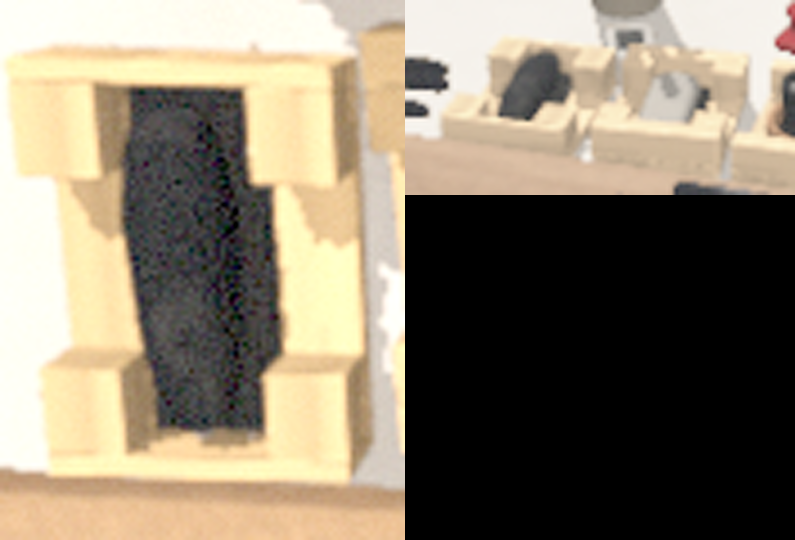

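```bash
python3 -c "
from workcell import bot
print(bot.job_done(), bot.observe()['clock'])"
```

```text
the job is handed in; nothing more can be done
the job is handed in; nothing more can be done
```

I moved the rosin puck, loupe, rubbing stone and burnisher off the panel and into their own rests, then handed the job in at about 24 s. The job reports no verdict.

**Last checks (final wrist and side pictures):**

| Tool | Where it ended up |
|---|---|
| Rubbing stone | About 1 mm and 0.02 rad from my estimate of its pocket |
| Loupe | Upright inside its ring, about 3 mm from the ring centre |
| Rosin puck | Inside its ring, about 5 mm from the ring centre |
| Burnisher | Inside the longer pocket, looking flat; the black tool on the dark lining was checked by eye only |

The tin of pins and the fid were never approached. I did not measure their positions at the end; the tin looked unmoved in the last side view, and I never identified the fid in any picture. The gripper was empty and well clear of everything.

**Disagreements:**
- **Rosin size:** it gripped at about 45 mm against the stated 51 mm.
- **Camera positions:** my rough readings from the fixed cameras differed from the wrist camera by up to about 1 cm, sometimes more. I used the wrist camera because its positions repeated between views.
- **Loupe release:** I opened the gripper fully beside the rosin, so it may have been nudged, but it stayed inside its ring.

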